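# Mount a bearing on a quick-change arbor

### The arm

A 6-joint arm with a two-finger parallel gripper is mounted at the origin on a cart in front of the work surface, level with it; the furniture and walls round the work are solid. World frame = base frame: x ahead of the robot, y to its left, z up, the work surface at z = 0. Lengths are in mm, angles in rad, forces in N, time in s.
With the tool pointing down it reaches from about 350 to 850 mm from the base axis. Payload 8.1 kg.
Tool frame: the origin (TCP) lies midway between the tips of the shut fingers; the grasp point (between the pads) lies 19 mm behind it (env.pinch_z is the distance from the TCP to the grasp point, in mm); z points along the fingers, y is the line along which they close (so a half turn about z gives the same grasp; the last joint's range is limited). The gripper opens to 85 mm and grips with 20 to 120 N. Pads are 22 mm wide; open, the fingers measure 114 mm over their backs; the gripper's body (76 mm by 85 mm) begins 54 mm behind the grasp point. The pads swing forward as they close: fully open they stand 13 mm farther back than shut.
Start: joints at [1.253, 0.13, 1.488, -0, 1.523, -0.085], TCP at [138.399, 583.824, 231.292] pointing down, gripper open.
Joint ranges: [-2.96, 2.96], [-0.89, 2.26], [0.02, 2.5], [-1.34, 4.48], [0, 2.73], [-2.66, 2.66]. Speed limits (rad/s): [2.39, 2.39, 2.79, 3.14, 3.14, 3.14].

### API

Orientations are given as a 3x3 rotation matrix whose columns are the frame's x, y, z axes.
In Python, from bench import env, snapshot, camera_model gives the robot as it stands.
- The arm moves only by the shell command python3 -m creep 'ROWS' [FORCE]. ROWS is text: rows parted by semicolons, each of 7 numbers parted by spaces: the shift along the tool's x, y, z in m, then the turn, a rotation vector about the tool's x, y, z in rad, then the finger opening in m, from 0 to 0.0854. A call has 1 to 20 rows; each row is the pose to reach, as a shift and turn from the pose commanded when the call began, along the tool's axes at that moment; what a row does not reach only later rows make up. A row lasts 1/8 s, in which the tool goes at most 62.5 mm and 10.7 degrees, less where a joint would pass 70% of its speed; a pose out of reach is approached as far as the arm can. A call with a gripper value outside its range is refused whole. The fingers move at their own pace and stop on an object; FORCE is the grip in N (left out, the last holds). Time passes only in rows, so rows that repeat a pose let the fingers close. It gives the time, the measured TCP pose, the force, the opening and the grip force at its end, in the units of the state.
- env.observe(): the state, without advancing time (a new reading comes with each control period).
- snapshot(name): name is "scene" or "top" or "wrist"; returns (picture, depth): 480x640x3 uint8, red, green, blue; 480x640 float32, mm along the optical axis (not along the pixel's ray), 0 where there is no reading.
- camera_model(name): a dict with "fx", "fy", "cx", "cy" (pixels), "k1" (the pictures are not rectified: a ray, as slopes to the right and down, at radius r is drawn at 1 + k1 r^2 times it, then the intrinsics apply), "rvec" (rotation vector, rad) and "tvec" (3), from world to camera coordinates, as OpenCV has them; the wrist camera has in their place "hand_eye" (4x4, takes a point from camera to tool coordinates, whose origin is the TCP and whose axes are the flange's). Camera axes: x right, y down, z forward; pixel columns grow to the right and rows downward; lengths in mm; the calibration is good to about 2 mm. A picture is of the moment at which its call begins: read the wrist's pose just before it. camera_model takes no time and is no camera call.
- env.hand_in(): hands the job in; it is judged then, once.
The state is a dict: "time_s": time; "joint_positions": joint angles; "joint_velocities": joint speeds; "effort": joint torques, N m; "tcp_pos": TCP position; "eef_rot": TCP orientation; "contact_force": force on the tool from outside, world axes, zero at the start; "ft_torque": the same for the moment, N m; "grip_width": finger opening in mm; "grasp_force": force on a finger pad.
Only numpy, scipy, OpenCV 4.12 (cv2) and the standard library are available. Lean on these libraries where they do the work, as an engineer would, in place of code of your own. Each camera call takes 0.05 s, during which the arm holds its last target. There are 200 camera calls.

### The job

Build up the quick-change arbor: take the larger ball bearing from the wooden rack and slide it down the shaft onto the sprung seat, then the spacer sleeve, then the thick round washer. Finish by pressing the stack down against the spring with the slotted keeper plate and sliding the plate sideways under the shaft's head, slot fully home on the neck, so that the spring clamps it when you let go. Leave the smaller bearing in its rack and the pliers, hex key and tin where they are.

Things in the scene. Friction and masses are not known exactly. Their poses are not given: they have to be found in the camera images.
- arbor: fixed machine: square grey base, round motor housing 86 mm across (top at z = 44 mm; terminal box behind to x = +86 mm, 38 mm high), upright steel shaft. Origin: centre of underside, on the shaft's axis; z up the shaft. Shaft 18 mm thick up to z = 100.5 mm, neck 9.5 mm thick to 109.5 mm, head 18 mm thick to 119 mm, top rim bevelled 2.4 mm
- seat (a joint): sprung seat, a steel flange ring 36 mm across round the shaft; its top is at z = 62 mm of the arbor when free. Value: how far it is pressed down (m, 0 to 0.007). Spring: 5 N to start moving, then 1 N more per mm. With all three parts on the free seat the stack is 44 mm high and the gap under the head 3.5 mm; with the keeper in place the seat stays 2.5 mm down
- arbor_tip (a point): centre of the top of the shaft's head (z = 119 mm of the arbor)
- arbor_seat (a point): point on the shaft's axis at the top of the free seat (z = 62 mm of the arbor)
- rack: fixed wooden block 46 x 132 x 34 mm with two slots in a row along its y, at y = -32 and +32 mm, each 16 mm wide in x, 50 mm long in y and 28 mm deep; a bearing stands on edge in each. Origin: centre of the underside
- bearing: larger ball bearing, steel ring 47 mm across, 14 mm wide, bore 20 mm. Origin: its centre; x = its axis. Starts on edge in a slot, axis along the rack's x, 19 mm of it standing out of the block: there only its two faces can be gripped, so it has to be laid flat on the bench and taken again across its diameter before it can go on the shaft
- small_bearing: the smaller ball bearing, 40 mm across, 12 mm wide, bore 17 mm (does not fit the shaft), on edge in the rack's other slot; stays there. Origin: its centre; x axis = its axis
- sleeve: spacer sleeve, plain steel tube 30 mm across, bore 20 mm, 22 mm long, standing on end on the bench. Origin: its centre; z = its axis
- washer: thick steel washer 40 mm across, bore 20 mm, 8 mm thick, lying flat on the bench. Origin: its centre; z = its axis
- keeper: slotted U-shaped steel plate, 6 mm thick, 42 mm wide in y, from x = -24 mm (closed, rounded back) to +18 mm (open end); slot 12.5 mm wide along x, flared to 19 mm over the last 7 mm. Origin: half way up, at the centre of the slot's round end, which comes to lie on the shaft's axis. Long sides flat from x = -15 to +15 mm: grip there. Press stack down 2.5 to 5.5 mm to slide it in
- pliers: combination pliers with dark red grips, 160 x 54 x 12 mm, lying on the bench; bystander. Origin: centre of the underside
- allen_key: black hex key 82 x 24 x 6 mm, lying on the bench; bystander. Origin: centre of the underside
- tin: low round tin with a beige lid, 54 mm across, 22 mm high; bystander. Origin: centre of the underside
- the_arm_lamp: fixed desk lamp over the bench, an obstacle for tall wrists (robot frame): its shade hangs over x = 0.51 to 0.71, y = 0.20 to 0.40 m, lower rim at z = 0.40 m; its arm crosses at z = 0.50 m along x = 0.60 m from y = -0.23 to 0.23 m. Do not swing over there from the start; pass on the robot's side. Origin: on the bench at the lamp
Not all that is in view belongs to the job. Leave any pink or purple look-alike of the keeper alone.

How it is judged (in metres and radians):
On the way, in this order (a step that is already met when the one before it is completed fails the run):
1. the larger bearing lies on the seat, round the shaft (horizontal distance between bearing and arbor below 0.003 m and z of bearing in the frame of arbor between 0.06 and 0.071 m and angle between the x axis of bearing and the z axis of arbor, either way round below 0.12 rad), for 0.2 s.
2. the sleeve stands on the bearing, round the shaft (horizontal distance between sleeve and arbor below 0.004 m and z of sleeve in the frame of arbor between 0.078 and 0.089 m and angle between the z axis of sleeve and the z axis of arbor, either way round below 0.12 rad and z of bearing in the frame of arbor between 0.06 and 0.071 m), for 0.2 s.
3. the thick washer lies on the sleeve (horizontal distance between washer and arbor below 0.007 m and z of washer in the frame of arbor between 0.094 and 0.104 m and angle between the z axis of washer and the z axis of arbor, either way round below 0.15 rad and z of sleeve in the frame of arbor between 0.078 and 0.089 m), for 0.2 s.
At the end, for the whole second after the job is handed in: bearing, sleeve and washer lie in this order on the seat, square on the shaft; the keeper is under the head, level, its slot end within 4 mm of the axis, clamped by the spring (seat 1.5 to 4 mm down); all at rest; small bearing moved under 20 mm, pliers, hex key, tin under 30 mm (horizontal distance between each of bearing, sleeve and arbor below 0.003 m and z of bearing in the frame of arbor between 0.063 and 0.069 m and angle between the x axis of bearing and the z axis of arbor, either way round below 0.12 rad and z of sleeve in the frame of arbor between 0.081 and 0.087 m and angle between the z axis of each of sleeve, washer and the z axis of arbor, either way round below 0.12 rad and horizontal distance between each of washer, keeper and arbor below 0.004 m and z of washer in the frame of arbor between 0.096 and 0.102 m and z of keeper in the frame of arbor between 0.1035 and 0.1085 m and angle between the z axis of keeper and the z axis of arbor, either way round below 0.1 rad and value of joint seat between 0.0015 and 0.004 m and linear speed of each of bearing, sleeve, washer, keeper below 0.02 m/s); the robot touches nothing.
It fails at once if the smaller bearing is taken or knocked out of its place (moved over 20 mm) (distance of small_bearing from where it was at the start of the episode above 0.02 m).
It fails at once if pliers, hex key or tin are pushed away (over 30 mm) (distance of any of pliers, allen_key, tin from where it was at the start of the episode above 0.03 m).
It also fails if it takes over 72 s, if anything falls off the work surface, if the arm or the gripper's body presses on something with over 40 N, if the wrist force passes 120 N, or if a joint passes its speed limit or range.

## Working session

There is one attempt and no reset: what is moved stays moved. The work goes in short steps, Python scripts to look and compute and a shell command to move; the robot and the scene stay as the last step left them, time stands still between calls to the robot, and variables do not carry over. Pictures are saved under pics/ and viewed, at most 13 in all, crops included, and the job is handed in when it is done.

```bash
ls; mkdir -p pics; cat > h.py <<'E'
import numpy as np, cv2
from bench import env, snapshot, camera_model
def save(name,fn):
    o=env.observe(); p,d=snapshot(name); cv2.imwrite('pics/'+fn+'.png',p[:,:,::-1]); np.savez('pics/'+fn+'.npz',p=p,d=d,t=o['tcp_pos'],R=o['eef_rot']); return p,d,o
def cloud(name,d,o=None):
    m=camera_model(name); v,u=np.mgrid[0:480,0:640].astype(float)
    K=np.array([[m['fx'],0,m['cx']],[0,m['fy'],m['cy']],[0,0,1]])
    n=cv2.undistortPoints(np.stack([u.ravel(),v.ravel()],1)[:,None],K,np.array([m['k1'],0,0,0.]))[:,0]
    z=d.ravel(); P=np.stack([n[:,0]*z,n[:,1]*z,z],1)
    if 'rvec' in m and m['rvec'] is not None:
        R=cv2.Rodrigues(np.array(m['rvec'],float))[0]; W=(P-np.array(m['tvec']).ravel())@R
    else:
        H=np.array(m['hand_eye']); T=P@H[:3,:3].T+H[:3,3]; W=T@np.array(o['eef_rot']).T+np.array(o['tcp_pos'])
    W[z==0]=np.nan
    return W.reshape(480,640,3)
E
python3 - <<'E'
from h import *
for n in('scene','top'):
    p,d,o=save(n,n+'0'); print(camera_model(n))
print(camera_model('wrist')); print(o)
E
```

```text
pics
{'fx': 461.2435828792466, 'fy': 461.2435828792466, 'cx': 324.0018384264048, 'cy': 236.24202701738886, 'k1': -0.0849709575912345, 'rvec': array([ 0.66113151, -2.74326725,  1.01074402]), 'tvec': array([ 568.57437892,  172.12115239, 1179.08792785])}
{'fx': 508.8349387767082, 'fy': 508.8349387767082, 'cx': 324.5701493574817, 'cy': 243.09873943383084, 'k1': -0.03900899169422655, 'rvec': array([ 2.01731929, -2.18716649,  0.25799363]), 'tvec': array([ 177.22062196,  562.19119842, 1446.12927639])}
{'fx': 430.76358882300946, 'fy': 430.76358882300946, 'cx': 316.0920530809914, 'cy': 245.29074572737687, 'k1': -0.09899797956257333, 'hand_eye': array([[ 1.49111188e-03, -9.45301142e-01, -3.26195535e-01,
         8.48499975e+01],
       [ 9.99998226e-01,  1.03402710e-03,  1.57464521e-03,
         2.14521526e+00],
       [-1.15121889e-03, -3.26197304e-01,  9.45301007e-01,
        -1.42460832e+02],
       [ 0.00000000e+00,  0.00000000e+00,  0.00000000e+00,
         1.00000000e+00]])}
{'time_s': 0.05, 'joint_positions': array([ 1.25260509e+00,  1.31164793e-01,  1.48928224e+00,  3.50948559e-05,
        1.52297938e+00, -8.53993792e-02]), 'joint_velocities': array([-0.00073138, -0.00209247, -0.00082546, -0.00049955,  0.00081181,
       -0.00047785]), 'effort': array([ 5.43647784e-04, -5.71396101e+01, -5.02320492e+01, -4.52286595e-04,
        9.30239417e-03, -1.16000393e-05]), 'tcp_pos': array([138.21210052, 583.30688333, 230.24062924]), 'eef_rot': array([[-9.73025669e-01,  2.30696075e-01, -6.06983886e-04],
       [ 2.30696794e-01,  9.73024149e-01, -1.73073944e-03],
       [ 1.91335182e-04, -1.82408314e-03, -9.99998318e-01]]), 'contact_force': array([-0.5229993 ,  0.45799395,  0.0867142 ]), 'ft_torque': array([ 0.02249635,  0.01019737, -0.05111962]), 'grasp_force': 0.0, 'grip_width': 85.03031101582522}
```

View pics/top0.png

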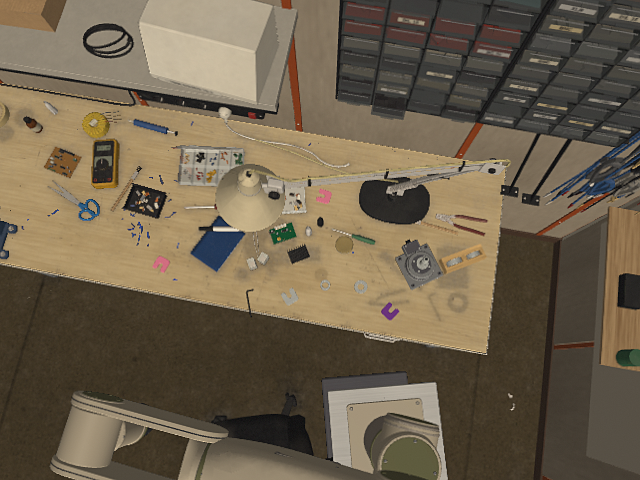

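View pics/scene0.png

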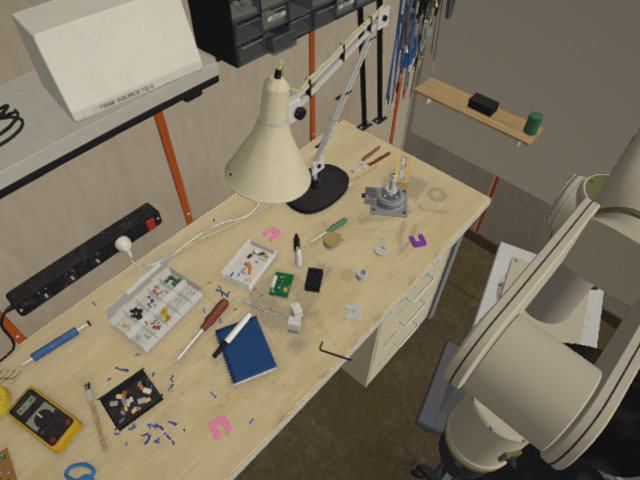

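The top picture shows the arbor at about (420,263), rack (462,257), washer (361,287), sleeve (325,285), keeper (290,297), tin (345,243), pliers (460,222) and hex key (250,300). A purple decoy sits at (390,311).

```bash
python3 - <<'E'
from h import *
f=np.load('pics/top0.npz'); W=cloud('top',f['d']); p=f['p']
for n,u,v in [('arbor',420,263),('rack',462,257),('washer',361,287),('sleeve',325,285),('keeper',290,297),('tin',345,243),('pliers',455,222),('key',249,300),('edge',400,340)]:
    s=W[v-2:v+3,u-2:u+3].reshape(-1,3); print(n,np.nanmedian(s,0).round(1))
def blob(n,u0,u1,v0,v1,z0,z1):
    s=W[v0:v1,u0:u1].reshape(-1,3); s=s[(s[:,2]>z0)&(s[:,2]<z1)]
    if len(s)<3: print(n,len(s));return
    (c,wh,a)=cv2.minAreaRect(s[:,:2].astype(np.float32)); print(n,len(s),'z',np.median(s[:,2]).round(1),'mean',s.mean(0).round(1),'rect',np.round(c,1),np.round(wh,1),round(a,1))
blob('shaft',400,445,240,285,105,130)
blob('rack',440,490,240,276,28,36)
blob('brg',440,490,240,276,38,60)
blob('washer',345,378,275,303,4,12)
blob('sleeve',314,337,275,296,14,26)
blob('keeper',276,304,284,308,3,9)
img=cv2.resize(p[225:325,235:495],None,fx=3,fy=3,interpolation=cv2.INTER_CUBIC); cv2.imwrite('pics/c1.png',img[:,:,::-1])
E
```

```text
arbor [ 490.1 -143.4   67.6]
rack [ 505.5 -280.8   33.3]
washer [444.9  30.   -2. ]
sleeve [4.593e+02 1.392e+02 1.000e-01]
keeper [431.6 247.7   2.8]
tin [581.   68.   19.8]
pliers [ 626.1 -284.1    0.9]
key [432.4 372.3  -1.7]
edge [ 292.8 -179.1 -744.7]
shaft 32 z 118.1 mean [ 491.3 -150.2  118.2] rect [ 491.5 -150.4] [14.5 15.6] 81.4
rack 385 z 32.5 mean [ 501.4 -283.    32.4] rect [ 501.7 -283.8] [ 45.7 130.8] 16.2
brg 133 z 44.6 mean [ 499.8 -274.6   45.2] rect [ 500.8 -284. ] [ 44.5 126.8] 15.5
washer 126 z 6.4 mean [439.4  32.7   6.8] rect [436.1  31.5] [97.3 76.9] 85.0
sleeve 48 z 20.2 mean [456.3 140.9  20.5] rect [456.9 140.9] [27.1 29.9] 84.9
keeper 159 z 5.1 mean [433.8 249.2   5.2] rect [435.7 249. ] [82.1 70.2] 85.8
```

View pics/c1.png

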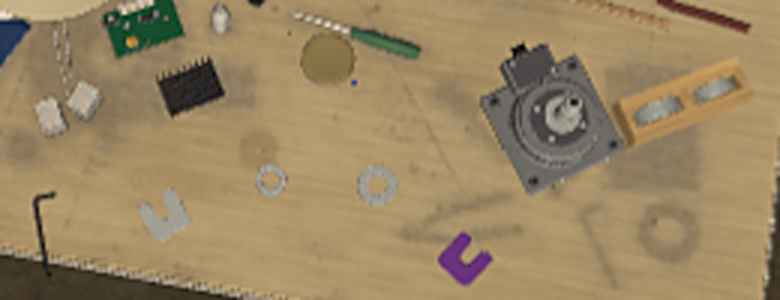

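Everything is located. The left bearing looks larger. Next I'll swing on the robot's side to a view over the arbor and rack and check with the wrist camera.

```bash
python3 -m creep '-0.041 -0.035 0 0 0 0 0.085; -0.082 -0.071 0 0 0 0 0.085; -0.124 -0.106 0 0 0 0.1 0.085; -0.165 -0.141 0 0 0 0.2 0.085; -0.207 -0.177 0 0 0 0.3 0.085; -0.248 -0.213 0 0 0 0.4 0.085; -0.274 -0.258 0 0 0 0.5 0.085; -0.301 -0.302 0 0 0 0.6 0.085; -0.327 -0.347 0 0 0 0.7 0.085; -0.354 -0.392 0 0 0 0.8 0.085; -0.380 -0.436 0 0 0 0.9 0.085; -0.406 -0.481 0 0 0 1.0 0.085; -0.433 -0.526 0 0 0 1.054 0.085; -0.459 -0.570 0 0 0 1.054 0.085; -0.486 -0.615 0 0 0 1.054 0.085; -0.512 -0.660 0 0 0 1.054 0.085; -0.512 -0.660 0 0 0 1.054 0.085; -0.512 -0.660 0 0 0 1.054 0.085'
python3 - <<'E'
from h import *
p,d,o=save('wrist','w1'); print(o['time_s'],o['tcp_pos'],o['eef_rot'].round(4))
W=cloud('wrist',d,o)
def rep(n,m):
    s=W[m]; c,wh,a=cv2.minAreaRect(s[:,:2].astype(np.float32)); print(n,len(s),'z',np.median(s[:,2]).round(1),'mean',s.mean(0).round(1),'rect',np.round(c,1),np.round(wh,1),round(a,1))
X,Y,Z=W[...,0],W[...,1],W[...,2]
rep('tip',(abs(X-491)<30)&(abs(Y+150)<30)&(Z>112)&(Z<125))
rk=(abs(X-501)<60)&(abs(Y+284)<85)
rep('rack',rk&(Z>28)&(Z<36))
for s,(x,y) in (('L',(493,-253)),('R',(511,-315))):
    m=(np.hypot(X-x,Y-y)<30)&(Z>38)&(Z<70); rep(s,m); print(np.nanpercentile(Z[m],98))
E
```

```text
time_s: 2.35
tcp_pos: [483.9, -176.2, 230.7]
eef_rot: [[-0.279, 0.96, -0.001], [0.96, 0.279, 0.001], [0.001, -0.001, -1.0]]
contact_force: [0.8, -0.3, 0.8]
grip_width: 85.1
grasp_force: 0.0
2.35 [ 483.91881231 -176.23264587  230.71444031] [[-2.795e-01  9.602e-01 -1.200e-03]
 [ 9.602e-01  2.795e-01  9.000e-04]
 [ 1.200e-03 -9.000e-04 -1.000e+00]]
tip 694 z 118.3 mean [ 493.9 -147.   118. ] rect [ 494.3 -147.6] [17.8 17.8] 17.6
rack 5275 z 33.6 mean [ 502.7 -275.5   33.5] rect [ 504.4 -281. ] [ 46.4 133.4] 15.9
L 784 z 50.0 mean [ 494.2 -245.1   48.6] rect [ 495.2 -248.8] [13.6 41.6] 16.0
53.28300940686508
R 406 z 43.7 mean [ 512.4 -308.1   43.2] rect [ 512.9 -310.4] [11.8 32.5] 15.8
46.33716780511321
```

View pics/w1.png

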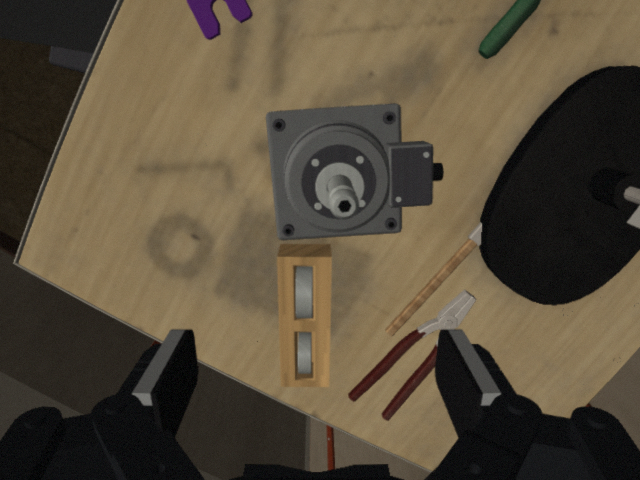

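The left bearing, at pixel (303,290), tops out at 53 mm, so it is the larger one. Next I grip it by its faces and lift.

```bash
python3 -m creep '-0.037 -0.005 0.03 0 0 -0.003 0.06; -0.074 -0.0095 0.06 0 0 0.006 0.05; -0.074 -0.0095 0.11 0 0 0.006 0.04; -0.074 -0.0095 0.155 0 0 0.006 0.04; -0.074 -0.0095 0.18 0 0 0.006 0.04; -0.074 -0.0095 0.192 0 0 0.006 0.04; -0.074 -0.0095 0.192 0 0 0.006 0.04; -0.074 -0.0095 0.192 0 0 0.006 0.005; -0.074 -0.0095 0.192 0 0 0.006 0.005; -0.074 -0.0095 0.192 0 0 0.006 0.005; -0.074 -0.0095 0.192 0 0 0.006 0.005; -0.074 -0.0095 0.192 0 0 0.006 0.005' 60
```

```text
time_s: 3.9
tcp_pos: [496.3, -251.1, 41.3]
eef_rot: [[-0.274, 0.962, 0.001], [0.962, 0.274, -0.002], [-0.002, 0.0, -1.0]]
contact_force: [-5.1, -0.5, 6.4]
grip_width: 11.8
grasp_force: 59.1
```

```bash
python3 -m creep '0 0 -0.015 0 0 0 0.005; 0 0 -0.04 0 0 0 0.005; 0 0 -0.08 0 0 0 0.005; 0 0 -0.12 0 0 0 0.005; 0 0 -0.12 0 0 0 0.005'
python3 - <<'E'
from h import *
p,d,o=save('wrist','w2'); W=cloud('wrist',d,o)
print(o['tcp_pos'],o['joint_positions'].round(3))
X,Y,Z=W[...,0],W[...,1],W[...,2]
m=(abs(X-475)<70)&(abs(Y+30)<65)
print('free area max z',np.nanpercentile(Z[m],[1,50,99,99.9]) , m.sum())
E
```

```text
time_s: 4.53
tcp_pos: [498.9, -251.9, 165.6]
eef_rot: [[-0.274, 0.962, 0.009], [0.962, 0.274, -0.005], [-0.007, 0.007, -1.0]]
contact_force: [0.9, -0.8, -0.1]
grip_width: 12.1
grasp_force: 58.9
[ 498.94749262 -251.91033782  165.62989157] [-0.559  0.05   1.694  0.     1.387 -0.837]
free area max z [-1.88298669  0.46605231 14.83731329 15.46784802] 428
```

View pics/w2.png

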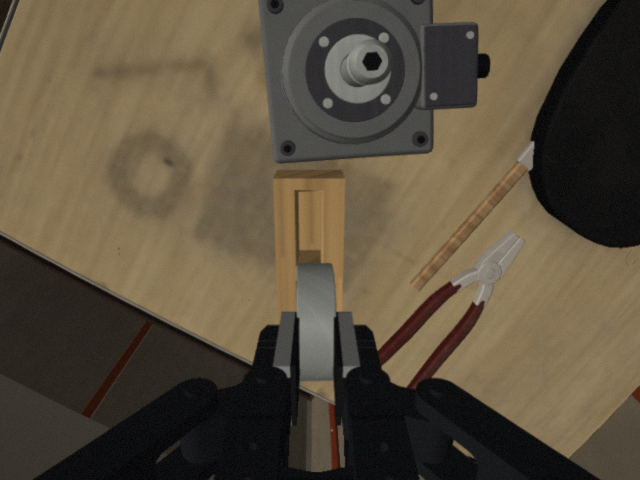

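```bash
python3 -m creep '0.02 0 -0.03 0 0 0 0.005; 0.07 0.012 -0.035 0 0 0 0.005; 0.12 0.024 -0.035 0 0 0 0.005; 0.165 0.038 -0.035 0 0 0 0.005; 0.21 0.049 -0.02 -0.15 0 0 0.005; 0.212 0.049 0.01 -0.3 0 0 0.005; 0.212 0.049 0.04 -0.45 0 0 0.005; 0.212 0.049 0.07 -0.6 0 0 0.005; 0.212 0.049 0.09 -0.75 0 0 0.005; 0.212 0.049 0.095 -0.8 0 0 0.005; 0.212 0.049 0.095 -0.8 0 0 0.005; 0.212 0.049 0.095 -0.8 0 0 0.005'
python3 - <<'E'
from h import *
p,d,o=save('wrist','w3'); print(o['joint_positions'].round(3),o['tcp_pos'])
W=cloud('wrist',d,o); X,Y,Z=W[...,0],W[...,1],W[...,2]
save('top','top1'); f=np.load('pics/top1.npz')
cv2.imwrite('pics/c2.png',np.hstack([p,cv2.resize(f['p'][200:340,300:500],(686,480))])[:,:,::-1])
im=cv2.imread('pics/c2.png'); cv2.imwrite('pics/c2.png',cv2.resize(im,(800,290)))
E
```

```text
time_s: 6.08
tcp_pos: [521.8, -49.6, 64.2]
eef_rot: [[-0.293, 0.688, 0.665], [0.956, 0.195, 0.219], [0.021, 0.699, -0.714]]
contact_force: [-0.1, 0.1, -1.0]
grip_width: 12.1
grasp_force: 61.2
[-0.601 -0.394  2.498  0.948  0.756 -1.515] [521.76386635 -49.59880766  64.20178299]
```

View pics/c2.png

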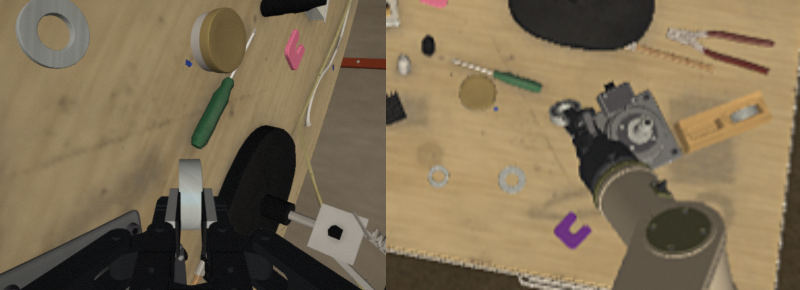

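The elbow limit held the arm short, with the bearing tilted about 45° and clear of everything. I'll ease the tilt, shift left and lower.

```bash
python3 -m creep '0.010 -0.009 0.008 0.1 0 0 0.005; 0.022 -0.016 0.018 0.2 0 0 0.005; 0.022 -0.0187 0.0215 0.2 0 0 0.005; 0.022 -0.0187 0.0215 0.2 0 0 0.005; 0.022 -0.0187 0.0215 0.2 0 0 0.005'; python3 -c "
from h import *
print(env.observe()['joint_positions'].round(3))"
```

```text
time_s: 6.8
tcp_pos: [517.3, -28.3, 36.7]
eef_rot: [[-0.292, 0.804, 0.518], [0.956, 0.235, 0.176], [0.02, 0.546, -0.837]]
contact_force: [0.8, 0.3, -1.4]
grip_width: 12.0
grasp_force: 61.2
[-0.425 -0.312  2.4    0.614  0.705 -1.12 ]
```

```bash
python3 -m creep '0 -0.0011 0.0016 0 0 0 0.005; 0 -0.0025 0.0036 0 0 0 0.005; 0 -0.0025 0.0036 0 0 0 0.005'
python3 -m creep '0 0 0 0 0 0 0.02; 0 0 0 0 0 0 0.03; 0 0 0 0 0 0 0.03; 0 0 -0.008 0 0 0 0.03; 0 0 -0.02 0 0 0 0.03; 0 0 -0.05 0 0 0 0.03; 0 0 -0.1 0 0 0 0.05; 0 0.03 -0.15 0.15 0 0 0.085; 0 0.03 -0.17 0.3 0 0 0.085; 0 0.03 -0.17 0.45 0 0 0.085; 0 0.03 -0.17 0.575 0 0 0.085; 0 0.03 -0.17 0.575 0 0 0.085; 0 0.03 -0.17 0.575 0 0 0.085'
python3 - <<'E'
from h import *
p,d,o=save('wrist','w4'); W=cloud('wrist',d,o); X,Y,Z=W[...,0],W[...,1],W[...,2]
print(o['joint_positions'].round(3),o['tcp_pos'],o['eef_rot'].round(4))
print('table',np.nanmedian(Z[(Z>-8)&(Z<5)]))
m=(np.hypot(X-517,Y+30)<50)&(Z>8)&(Z<60)
s=W[m]; print(len(s),s.mean(0),np.percentile(s[:,2],[5,50,95]),cv2.minEnclosingCircle(s[:,:2].astype(np.float32)))
E
```

```text
time_s: 7.18
tcp_pos: [518.5, -28.8, 33.4]
eef_rot: [[-0.292, 0.803, 0.519], [0.956, 0.235, 0.175], [0.018, 0.548, -0.837]]
contact_force: [1.2, 0.4, 2.6]
grip_width: 11.6
grasp_force: 61.5
time_s: 8.8
tcp_pos: [453.4, -50.8, 191.1]
eef_rot: [[-0.293, 0.956, -0.002], [0.956, 0.293, 0.02], [0.02, 0.004, -1.0]]
contact_force: [-0.5, -0.4, 0.0]
grip_width: 85.0
grasp_force: 0.0
[-0.239 -0.243  1.921  0.019  1.47  -0.539] [453.38921848 -50.8042964  191.10287219] [[-0.2929  0.9561 -0.0018]
 [ 0.9559  0.2929  0.0199]
 [ 0.0196  0.0041 -0.9998]]
table -0.2515619150815098
2424 [506.27869541 -29.76752405  13.2957832 ] [11.59429095 13.41553447 14.76829348] ((512.0703125, -43.655982971191406), 38.05148696899414)
```

View pics/w4.png

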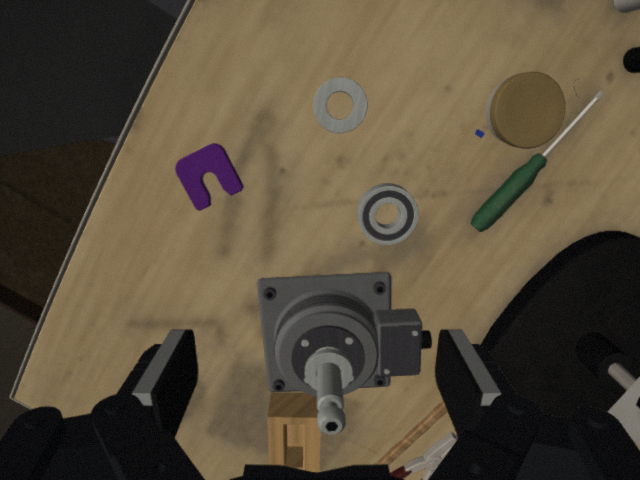

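The bearing lies flat at pixel (388,214). Now I'll get precise centres of the bearing, washer and shaft tip from this picture.

```bash
cat >> h.py <<'E'
def disk(W,x,y,z0,z1,r,rad=45):
    """fit a disk of outer radius r to the cloud patch: maximise mask filling; returns centre"""
    X,Y,Z=W[...,0],W[...,1],W[...,2]
    m=((np.hypot(X-x,Y-y)<rad)&(Z>z0)&(Z<z1)).astype(np.uint8)
    n,l,st,_=cv2.connectedComponentsWithStats(m); k=1+np.argmax(st[1:,4]); m=l==k
    h=cv2.convexHull(W[m][:,:2].astype(np.float32))[:,0]
    from scipy.optimize import least_squares
    f=least_squares(lambda c:np.hypot(h[:,0]-c[0],h[:,1]-c[1])-c[2],[x,y,r],loss='soft_l1')
    return f.x.round(1),cv2.minAreaRect(h),np.median(W[m][:,2]).round(1)
E
python3 - <<'E'
from h import *
f=np.load('pics/w4.npz'); W=cloud('wrist',f['d'],dict(tcp_pos=f['t'],eef_rot=f['R']))
print('brg',disk(W,506,-29,10.5,17,23.5,35))
print('washer',disk(W,440,32,5,11,20))
print('tip',disk(W,494,-147,113,124,9,25))
f=np.load('pics/w1.npz'); W=cloud('wrist',f['d'],dict(tcp_pos=f['t'],eef_rot=f['R']))
print('tip1',disk(W,494,-147,113,124,9,25))
E
```

```text
brg (array([506.6, -30.2,  23.4]), ((506.62249755859375, -30.060897827148438), (46.23351287841797, 46.73004913330078), 34.77936553955078), np.float64(13.4))
washer (array([446.3,  36.6,  19.9]), ((446.31396484375, 36.68706512451172), (39.89833450317383, 39.16852951049805), 72.23312377929688), np.float64(7.9))
tip (array([ 494. , -146.8,    8.7]), ((493.5428161621094, -146.51246643066406), (17.463218688964844, 16.623231887817383), 33.016422271728516), np.float64(118.0))
tip1 (array([ 494.3, -147.7,    9. ]), ((494.3482666015625, -147.5831298828125), (17.771379470825195, 17.79646110534668), 17.591032028198242), np.float64(118.3))
```

```bash
python3 -m creep '0 0.03 0.04 0 -0.01 0 0.085; 0.0003 0.0561 0.09 0 -0.02 0 0.07; 0.0003 0.0561 0.14 0 -0.02 0 0.065; 0.0003 0.0561 0.17 0 -0.02 0 0.065; 0.0003 0.0561 0.185 0 -0.02 0 0.065; 0.0003 0.0561 0.190 0 -0.02 0 0.065; 0.0003 0.0561 0.190 0 -0.02 0 0.065' 50; python3 -m creep '0 0 0 0 0 0 0.03; 0 0 0 0 0 0 0.03; 0 0 0 0 0 0 0.03; 0 0 0 0 0 0 0.03'
```

```text
time_s: 9.72
tcp_pos: [507.6, -31.0, 2.8]
eef_rot: [[-0.292, 0.956, 0.005], [0.956, 0.292, -0.0], [-0.002, 0.005, -1.0]]
contact_force: [0.4, -1.1, -0.1]
grip_width: 65.0
grasp_force: 0.0
time_s: 10.22
tcp_pos: [508.2, -30.9, 3.4]
eef_rot: [[-0.293, 0.956, 0.006], [0.956, 0.293, -0.001], [-0.002, 0.005, -1.0]]
contact_force: [-2.5, -0.4, 7.6]
grip_width: 44.9
grasp_force: 50.5
```

```bash
python3 -m creep '0 0 -0.02 0 0 0 0.03; 0 0 -0.06 0 0 0 0.03; 0 0 -0.11 0 0 0 0.03; -0.02 -0.01 -0.15 0 0 0 0.03; -0.065 -0.03 -0.155 0 0 0 0.03; -0.1 -0.0456 -0.155 0 0 0 0.03; -0.1074 -0.0476 -0.155 0 0 0 0.03; -0.1074 -0.0476 -0.155 0 0 0 0.03; -0.1074 -0.0476 -0.155 0 0 0 0.03'
python3 - <<'E'
from h import *
p,d,o=save('wrist','w5'); W=cloud('wrist',d,o); t=o['tcp_pos'];print(t,o['eef_rot'].round(4))
print('brg',disk(W,t[0],t[1],t[2]+5,t[2]+16,23.5,28))
cv2.imwrite('pics/w5c.png',p[200:480,120:520,::-1])
E
```

```text
time_s: 11.35
tcp_pos: [492.4, -146.2, 156.4]
eef_rot: [[-0.294, 0.956, 0.003], [0.956, 0.294, 0.0], [-0.0, 0.003, -1.0]]
contact_force: [0.3, 0.8, -0.7]
grip_width: 44.4
grasp_force: 51.6
[ 492.42175231 -146.16765434  156.42774103] [[-2.937e-01  9.559e-01  2.800e-03]
 [ 9.559e-01  2.937e-01  4.000e-04]
 [-4.000e-04  2.800e-03 -1.000e+00]]
brg (array([ 492.7, -145.1,   24.4]), ((493.77520751953125, -145.11709594726562), (48.92388153076172, 47.85865020751953), 24.39227294921875), np.float64(166.3))
```

View pics/w5c.png

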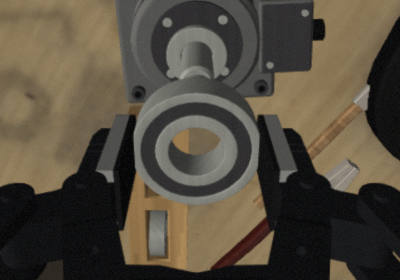

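The bearing is held level. I'll shift about 3 mm to line up and then descend in stages, watching the force.

```bash
python3 -m creep '-0.0028 0.0009 0.01 0 0 0 0.03; -0.0028 0.0009 0.03 0 0 0 0.03; -0.0028 0.0009 0.035 0 0 0 0.03; -0.0028 0.0009 0.038 0 0 0 0.03; -0.0028 0.0009 0.041 0 0 0 0.03; -0.0028 0.0009 0.044 0 0 0 0.03; -0.0028 0.0009 0.044 0 0 0 0.03'
```

```text
time_s: 12.28
tcp_pos: [494.1, -149.6, 112.4]
eef_rot: [[-0.293, 0.956, 0.003], [0.956, 0.293, -0.0], [-0.001, 0.003, -1.0]]
contact_force: [-0.9, 0.2, -1.7]
grip_width: 44.7
grasp_force: 51.6
```

```bash
python3 -m creep '0 0 0.008 0 0 0 0.03; 0 0 0.016 0 0 0 0.03; 0 0 0.024 0 0 0 0.03; 0 0 0.032 0 0 0 0.03; 0 0 0.04 0 0 0 0.03; 0 0 0.044 0 0 0 0.03; 0 0 0.046 0 0 0 0.03; 0 0 0.046 0 0 0 0.03'
```

```text
time_s: 13.28
tcp_pos: [494.1, -149.6, 66.3]
eef_rot: [[-0.293, 0.956, 0.003], [0.956, 0.293, 0.0], [-0.001, 0.003, -1.0]]
contact_force: [-1.4, 2.0, -1.9]
grip_width: 44.7
grasp_force: 51.6
```

```bash
python3 -m creep '0 0 0 0 0 0 0.055; 0 0 0 0 0 0 0.065; 0 0 0 0 0 0 0.065; 0 0 -0.02 0 0 0 0.065; 0 0 -0.06 0 0 0 0.065; 0 0 -0.1 0 0 0 0.075; 0.04 0 -0.11 0 0 0 0.085; 0.09 0.005 -0.11 0 0 0 0.085; 0.145 0.01 -0.11 0 0 0 0.085; 0.2 0.015 -0.1 0 0 0 0.085; 0.25 0.02 -0.09 0 0 0 0.085; 0.295 0.026 -0.084 0 0 0 0.085; 0.306 0.027 -0.084 0 0 0 0.085; 0.306 0.027 -0.084 0 0 0 0.085'
python3 - <<'E'
from h import *
p,d,o=save('wrist','w6'); W=cloud('wrist',d,o); t=o['tcp_pos'];print(t,o['eef_rot'].round(4))
X,Y,Z=W[...,0],W[...,1],W[...,2]
print('sleeve',disk(W,460,143,18,26,15,30))
print('washer',disk(W,446,37,5,11,20))
try: print('keeper',disk(W,437,251,3,9,21,50))
except Exception as e: print(e)
p2,d2,_=save('top','top2'); W2=cloud('top',d2)
m=(np.hypot(W2[...,0]-491,W2[...,1]+150)<25)&(W2[...,2]>70)&(W2[...,2]<90); print('brg-top pts',m.sum(), W2[m].mean(0))
E
```

```text
time_s: 15.02
tcp_pos: [430.3, 151.1, 150.5]
eef_rot: [[-0.294, 0.956, 0.003], [0.956, 0.294, -0.0], [-0.001, 0.003, -1.0]]
contact_force: [0.3, -0.4, 0.0]
grip_width: 85.2
grasp_force: 0.0
[430.2819404  151.1180968  150.50507129] [[-2.945e-01  9.557e-01  3.300e-03]
 [ 9.557e-01  2.945e-01 -4.000e-04]
 [-1.300e-03  3.000e-03 -1.000e+00]]
sleeve (array([459.2, 144.2,  14.8]), ((458.9049987792969, 144.29803466796875), (28.98196792602539, 29.859161376953125), 1.8781540393829346), np.float64(21.7))
washer (array([446.6,  37.1,  20.1]), ((446.63623046875, 37.345550537109375), (40.24530029296875, 39.64790725708008), 63.491146087646484), np.float64(7.5))
keeper (array([434.9, 253.7,  26.2]), ((433.106201171875, 252.93576049804688), (42.484474182128906, 42.34833908081055), 25.20755386352539), np.float64(5.8))
brg-top pts 146 [ 490.83128665 -150.26048927   75.93080091]
```

View pics/w6.png

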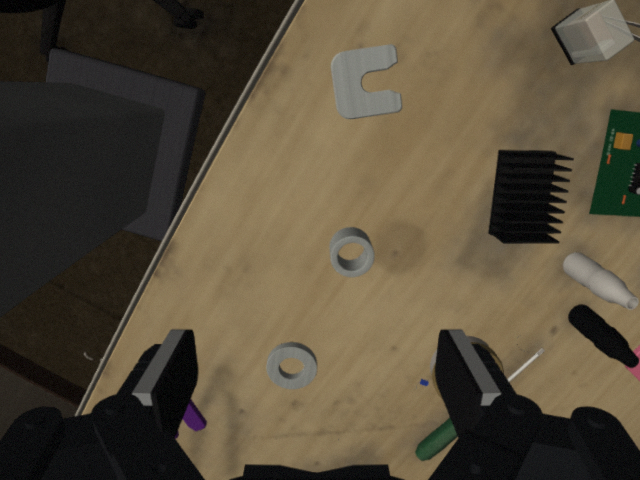

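The bearing is seated (top at 76 mm). The sleeve is at (352,252), the washer at (291,366), and the keeper at (365,83) opens along the tool's +y. Next is the sleeve.

```bash
python3 -m creep '-0.0151 0.0255 0.04 0 0 0 0.07; -0.0151 0.0255 0.09 0 0 0 0.055; -0.0151 0.0255 0.12 0 0 0 0.05; -0.0151 0.0255 0.137 0 0 0 0.05; -0.0151 0.0255 0.1425 0 0 0 0.05; -0.0151 0.0255 0.1425 0 0 0 0.05; -0.0151 0.0255 0.1425 0 0 0 0.02; -0.0151 0.0255 0.1425 0 0 0 0.015; -0.0151 0.0255 0.1425 0 0 0 0.015; -0.0151 0.0255 0.1425 0 0 0 0.015; -0.0151 0.0255 0.1425 0 0 0 0.015' 50
```

```text
time_s: 16.5
tcp_pos: [460.8, 144.2, 9.6]
eef_rot: [[-0.293, 0.956, 0.006], [0.956, 0.293, 0.0], [-0.001, 0.006, -1.0]]
contact_force: [-1.7, -0.7, 5.8]
grip_width: 27.6
grasp_force: 49.4
```

```bash
python3 -m creep '0 0 -0.03 0 0 0 0.015; 0 0 -0.08 0 0 0 0.015; -0.03 -0.006 -0.125 0 0 0 0.015; -0.08 -0.015 -0.145 0 0 0 0.015; -0.135 -0.025 -0.145 0 0 0 0.015; -0.19 -0.035 -0.145 0 0 0 0.015; -0.245 -0.045 -0.14 0 0 0 0.015; -0.28 -0.053 -0.14 0 0 0 0.015; -0.2896 -0.054 -0.14 0 0 0 0.015; -0.2896 -0.054 -0.14 0 0 0 0.015; -0.2896 -0.054 -0.14 0 0 0 0.015'
python3 - <<'E'
from h import *
p,d,o=save('wrist','w7'); W=cloud('wrist',d,o); t=o['tcp_pos'];print(t,o['eef_rot'].round(4))
print('slv',disk(W,t[0],t[1],t[2]+9,t[2]+18,15,20))
E
```

```text
time_s: 17.88
tcp_pos: [492.2, -147.6, 148.0]
eef_rot: [[-0.294, 0.956, 0.003], [0.956, 0.294, 0.0], [-0.001, 0.003, -1.0]]
contact_force: [0.8, -0.1, -0.8]
grip_width: 27.8
grasp_force: 49.7
[ 492.2247948  -147.59794525  148.03589094] [[-2.939e-01  9.558e-01  2.900e-03]
 [ 9.558e-01  2.939e-01  4.000e-04]
 [-5.000e-04  2.900e-03 -1.000e+00]]
slv (array([ 491.8, -145. ,   17.2]), ((491.750732421875, -147.00704956054688), (29.972976684570312, 29.994531631469727), 15.752374649047852), np.float64(160.0))
```

```bash
python3 -m creep '-0.0016 0.0019 0.008 0 0 0 0.015; -0.0016 0.0019 0.017 0 0 0 0.015; -0.0016 0.0019 0.021 0 0 0 0.015; -0.0016 0.0019 0.024 0 0 0 0.015; -0.0016 0.0019 0.028 0 0 0 0.015; -0.0016 0.0019 0.032 0 0 0 0.015; -0.0016 0.0019 0.032 0 0 0 0.015'
```

```text
time_s: 18.8
tcp_pos: [494.1, -149.5, 115.3]
eef_rot: [[-0.293, 0.956, 0.002], [0.956, 0.293, 0.001], [-0.0, 0.002, -1.0]]
contact_force: [-1.4, 2.4, -1.9]
grip_width: 27.5
grasp_force: 49.6
```

```bash
python3 -m creep '0.0005 0 0.008 0 0 0 0.015; 0.0005 0 0.016 0 0 0 0.015; 0.0005 0 0.022 0 0 0 0.015; 0.0005 0 0.026 0 0 0 0.015; 0.0005 0 0.029 0 0 0 0.015; 0.0005 0 0.029 0 0 0 0.015'; python3 -m creep '0 0 0 0 0 0 0.045; 0 0 0 0 0 0 0.05; 0 0 0 0 0 0 0.05; 0 0 -0.03 0 0 0 0.06; 0 0 -0.08 0 0 0 0.085; 0.04 0 -0.09 0 0 0 0.085; 0.09 0.003 -0.09 0 0 0 0.085; 0.14 0.006 -0.06 0 0 0 0.085; 0.18 0.009 -0.03 0 0 0 0.07; 0.192 0.009 0.01 0 0 0 0.06; 0.192 0.009 0.02 0 0 0 0.06; 0.192 0.009 0.02 0 0 0 0.06'
python3 - <<'E'
from h import *
p2,d2,_=save('top','top3'); W2=cloud('top',d2)
m=(np.hypot(W2[...,0]-491,W2[...,1]+150)<15)&(W2[...,2]>85)&(W2[...,2]<108); print('slv-top pts',m.sum(), np.median(W2[m],0))
p,d,o=save('wrist','w8'); W=cloud('wrist',d,o); t=o['tcp_pos'];print(t,o['eef_rot'].round(4),o['time_s'])
print('washer',disk(W,446.5,37,5,11,20))
E
```

```text
time_s: 19.55
tcp_pos: [494.3, -149.2, 86.6]
eef_rot: [[-0.293, 0.956, 0.002], [0.956, 0.293, 0.0], [-0.001, 0.002, -1.0]]
contact_force: [-1.7, 1.2, -1.8]
grip_width: 27.3
grasp_force: 49.6
time_s: 21.05
tcp_pos: [447.0, 36.4, 67.0]
eef_rot: [[-0.293, 0.956, 0.002], [0.956, 0.293, -0.0], [-0.001, 0.002, -1.0]]
contact_force: [-0.6, -0.5, 0.7]
grip_width: 59.9
grasp_force: 0.0
slv-top pts 48 [ 485.94615656 -145.15762817   97.3888235 ]
[447.95982614  36.21082283  68.0278286 ] [[-2.922e-01  9.564e-01  4.200e-03]
 [ 9.564e-01  2.922e-01 -3.000e-04]
 [-1.500e-03  3.900e-03 -1.000e+00]] 21.1
washer (array([446.6,  36.6,  20. ]), ((446.5751953125, 36.66944885253906), (39.659603118896484, 39.865135192871094), 52.72328186035156), np.float64(7.7))
```

```bash
python3 -m creep '0.0006 -0.0007 0.04 0 0 0 0.06; 0.0006 -0.0007 0.058 0 0 0 0.06; 0.0006 -0.0007 0.066 0 0 0 0.055; 0.0006 -0.0007 0.066 0 0 0 0.055; 0.0006 -0.0007 0.066 0 0 0 0.025; 0.0006 -0.0007 0.066 0 0 0 0.025; 0.0006 -0.0007 0.066 0 0 0 0.025; 0.0006 -0.0007 0.066 0 0 0 0.025' 50
```

```text
time_s: 22.15
tcp_pos: [447.6, 37.1, 2.7]
eef_rot: [[-0.293, 0.956, 0.005], [0.956, 0.293, -0.0], [-0.002, 0.005, -1.0]]
contact_force: [-3.3, -1.1, 8.8]
grip_width: 36.2
grasp_force: 49.0
```

```bash
python3 -m creep '0 0 -0.02 0 0 0 0.025; 0 0 -0.06 0 0 0 0.025; -0.02 -0.001 -0.11 0 0 0 0.025; -0.07 -0.004 -0.14 0 0 0 0.025; -0.125 -0.007 -0.145 0 0 0 0.025; -0.175 -0.0098 -0.145 0 0 0 0.025; -0.1907 -0.0098 -0.145 0 0 0 0.025; -0.1907 -0.0098 -0.145 0 0 0 0.025; -0.1907 -0.0098 -0.145 0 0 0 0.025'
python3 - <<'E'
from h import *
p,d,o=save('wrist','w9'); W=cloud('wrist',d,o); t=o['tcp_pos'];print(t,o['eef_rot'].round(4))
print('wsh',disk(W,t[0],t[1],t[2]+2,t[2]+12,20,24))
X,Y,Z=W[...,0],W[...,1],W[...,2]; m=(np.hypot(X-t[0],Y-t[1])<19)&(Z>t[2])&(Z<t[2]+12)
A=np.c_[W[m][:,:2]-t[:2],np.ones(m.sum())]; print('plane',np.linalg.lstsq(A,W[m][:,2]-t[2],rcond=None)[0])
cv2.imwrite('pics/w9c.png',p[200:480,120:520,::-1])
E
```

```text
time_s: 23.28
tcp_pos: [492.1, -146.7, 145.9]
eef_rot: [[-0.294, 0.956, 0.002], [0.956, 0.294, 0.001], [-0.0, 0.003, -1.0]]
contact_force: [-0.3, 0.5, -0.7]
grip_width: 36.2
grasp_force: 50.2
[ 492.08730773 -146.69368345  145.90876378] [[-2.936e-01  9.559e-01  2.500e-03]
 [ 9.559e-01  2.936e-01  6.000e-04]
 [-2.000e-04  2.600e-03 -1.000e+00]]
wsh (array([ 492.6, -146.2,   20.6]), ((493.55621337890625, -146.1324462890625), (40.089866638183594, 40.36238479614258), 23.75393295288086), np.float64(150.8))
plane [-0.00773447  0.01222271  4.78550048]
```

View pics/w9c.png

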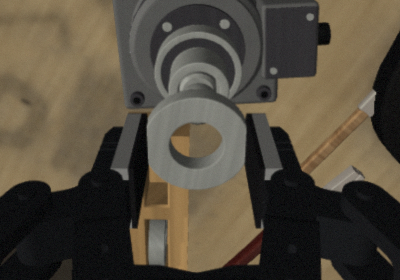

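Washer held level and nearly over the shaft; I'll correct by 2 mm and lower it.

```bash
python3 -m creep '-0.002 0.0008 0.01 0 0 0 0.025; -0.002 0.0008 0.021 0 0 0 0.025; -0.002 0.0008 0.025 0 0 0 0.025; -0.002 0.0008 0.029 0 0 0 0.025; -0.002 0.0008 0.033 0 0 0 0.025; -0.002 0.0008 0.036 0 0 0 0.025; -0.002 0.0008 0.036 0 0 0 0.025'
```

```text
time_s: 24.2
tcp_pos: [493.6, -149.1, 109.6]
eef_rot: [[-0.293, 0.956, 0.002], [0.956, 0.293, 0.001], [0.0, 0.003, -1.0]]
contact_force: [-0.4, 6.3, -1.8]
grip_width: 36.4
grasp_force: 50.1
```

```bash
python3 -m creep '0.001 0 0.002 0 0 0 0.025; 0.001 0 0.005 0 0 0 0.025; 0.001 0 0.008 0 0 0 0.025; 0.001 0 0.008 0 0 0 0.025'
```

```text
time_s: 24.7
tcp_pos: [493.3, -148.8, 101.6]
eef_rot: [[-0.293, 0.956, 0.002], [0.956, 0.293, -0.0], [-0.001, 0.002, -1.0]]
contact_force: [0.8, 0.9, -1.2]
grip_width: 36.4
grasp_force: 50.2
```

```bash
python3 -m creep '0 0 0 0 0 0 0.05; 0 0 0 0 0 0 0.06; 0 0 0 0 0 0 0.06; 0 0 -0.03 0 0 0 0.06; 0 0 -0.06 0 0 0 0.085; 0.04 0.004 -0.06 0 0 0 0.085; 0.09 0.009 -0.06 0 0 0 0.085; 0.145 0.016 -0.06 0 0 0 0.085; 0.2 0.022 -0.06 0 0 0 0.085; 0.255 0.03 -0.05 0 0 0 0.085; 0.31 0.037 -0.04 0 0 0 0.085; 0.355 0.0445 -0.024 0 0 0 0.085; 0.367 0.0445 -0.024 0 0 0 0.085; 0.367 0.0445 -0.024 0 0 0 0.085'
python3 - <<'E'
from h import *
p2,d2,_=save('top','top4'); W2=cloud('top',d2)
m=(np.hypot(W2[...,0]-491,W2[...,1]+150)<20)&(W2[...,2]>94)&(W2[...,2]<112); print('wsh-top pts',m.sum(), np.median(W2[m],0))
p,d,o=save('wrist','w10'); W=cloud('wrist',d,o); t=o['tcp_pos'];print(t,o['eef_rot'].round(4),o['time_s'])
X,Y,Z=W[...,0],W[...,1],W[...,2]
m=((np.hypot(X-433,Y-253)<40)&(Z>3)&(Z<9)).astype(np.uint8)
n,l,st,_=cv2.connectedComponentsWithStats(m); k=1+np.argmax(st[1:,4]); s=W[l==k][:,:2].astype(np.float32)
c,wh,a=cv2.minAreaRect(s); print(len(s),c,wh,a,'mean',s.mean(0))
# template fit: signed shape on mm grid
from scipy.optimize import minimize
def inside(q):
    x,y=q[:,0],np.abs(q[:,1]); o=(x>-24)&(x<18)&(y<21); 
    sl=np.where(x<0,np.hypot(x,y)<6.25,y<np.where(x<11,6.25,6.25+(x-11)/7*3.25)); return o&~sl
patch=(np.hypot(X-433,Y-253)<45)&(Z<15); P=W[patch][:,:2]; L=(l==k)[patch]
def cost(v):
    cs,sn=np.cos(v[2]),np.sin(v[2]); D=P-v[:2]; q=np.c_[D@[cs,sn],D@[-sn,cs]]; return np.mean(inside(q)!=L)
b=min((minimize(cost,[433+3*np.cos(a0),253+3*np.sin(a0),a0],method='Nelder-Mead',options=dict(initial_simplex=np.array([[433,253,a0],[438,253,a0],[433,258,a0],[433,253,a0+.15]]))) for a0 in np.arange(-3,3.2,.3)),key=lambda r:r.fun); print(b.x,b.fun)
E
```

```text
time_s: 26.45
tcp_pos: [428.4, 215.6, 126.0]
eef_rot: [[-0.295, 0.956, 0.003], [0.956, 0.295, -0.0], [-0.001, 0.003, -1.0]]
contact_force: [0.1, 0.2, -0.0]
grip_width: 85.2
grasp_force: 0.0
wsh-top pts 109 [ 488.34994869 -148.01103521  104.66044321]
[428.90130503 214.93862513 126.21366447] [[-2.934e-01  9.560e-01  3.600e-03]
 [ 9.560e-01  2.934e-01 -4.000e-04]
 [-1.400e-03  3.300e-03 -1.000e+00]] 26.5
3669 (433.4146728515625, 252.9654541015625) (41.584712982177734, 42.86676025390625) 26.043474197387695 mean [431.56247 252.85214]
[436.35058742 254.27988293   0.45174051] 0.010573921905853876
```

Stack top is at about 106 mm by the top view, so the washer is on. The keeper fit is good: origin (436.4, 254.3), opening at 0.452 rad. I'll turn and grip it across the flats.

```bash
python3 -m creep '0.01 0.006 0 0 0 0.18 0.085; 0.02 0.012 0 0 0 0.36 0.085; 0.03 0.018 0 0 0 0.54 0.085; 0.0353 0.0208 0.01 0 0 0.72 0.08; 0.0353 0.0208 0.03 0 0 0.9 0.07; 0.0353 0.0208 0.05 0 0 1.08 0.06; 0.0353 0.0208 0.06 0 0 1.26 0.06; 0.0353 0.0208 0.07 0 0 1.418 0.06; 0.0353 0.0208 0.08 0 0 1.418 0.06; 0.0353 0.0208 0.08 0 0 1.418 0.06'
python3 - <<'E'
from h import *
o=env.observe(); R=o['eef_rot']; t=o['tcp_pos']; print(t,R.round(4),o['joint_positions'].round(2)); d=np.array([438.15,255.15,0])-t; print(R.T@d, 'ang',np.arctan2(R[1,0],R[0,0]))
E
```

```text
time_s: 27.8
tcp_pos: [438.1, 254.1, 45.1]
eef_rot: [[0.899, 0.437, 0.002], [0.437, -0.899, -0.001], [0.001, 0.001, -1.0]]
contact_force: [-0.0, 0.0, 0.1]
grip_width: 59.9
grasp_force: 0.0
[438.13078081 254.12005771  45.13795068] [[ 8.994e-01  4.370e-01  1.700e-03]
 [ 4.370e-01 -8.994e-01 -7.000e-04]
 [ 1.200e-03  1.400e-03 -1.000e+00]] [ 0.43  0.06  1.92 -0.    1.16  1.54]
[ 0.41353941 -0.98020489 45.13716789] ang 0.45230601390177444
```

```bash
python3 -m creep '0.0004 -0.001 0.025 0 0 0 0.055; 0.0004 -0.001 0.04 0 0 0 0.055; 0.0004 -0.001 0.045 0 0 0 0.055; 0.0004 -0.001 0.0455 0 0 0 0.055; 0.0004 -0.001 0.0455 0 0 0 0.055' 90; python3 -m creep '0 0 0 0 0 0 0.03; 0 0 0 0 0 0 0.03; 0 0 0 0 0 0 0.03; 0 0 0 0 0 0 0.03; 0 0 0 0 0 0 0.03'
```

```text
time_s: 28.42
tcp_pos: [438.9, 256.5, 1.0]
eef_rot: [[0.9, 0.435, 0.004], [0.435, -0.9, 0.0], [0.004, 0.001, -1.0]]
contact_force: [-0.4, -0.4, 0.1]
grip_width: 55.0
grasp_force: 0.0
time_s: 29.05
tcp_pos: [439.1, 256.6, 1.8]
eef_rot: [[0.9, 0.435, 0.004], [0.435, -0.9, 0.001], [0.004, 0.001, -1.0]]
contact_force: [-3.7, -1.1, 10.3]
grip_width: 37.6
grasp_force: 89.1
```

```bash
python3 -m creep '0 0 -0.02 0 0 0 0.03; 0 0 -0.07 0 0 0 0.03; -0.008 0.02 -0.12 0 0 0 0.03; -0.025 0.065 -0.15 0 0 0 0.03; -0.044 0.115 -0.15 0 0 0 0.03; -0.064 0.166 -0.15 0 0 0 0.03; -0.083 0.217 -0.15 0 0 0 0.03; -0.103 0.268 -0.15 0 0 0 0.03; -0.122 0.318 -0.15 0 0 0 0.03; -0.141 0.365 -0.15 0 0 0 0.03; -0.1493 0.3882 -0.15 0 0 0 0.03; -0.1493 0.3882 -0.15 0 0 0 0.03; -0.1493 0.3882 -0.15 0 0 0 0.03'
python3 - <<'E'
from h import *
p,d,o=save('wrist','w11'); W=cloud('wrist',d,o); t=o['tcp_pos'];R=o['eef_rot'];print(t,R.round(4),o['time_s'])
T=(W-t)@R; cv2.imwrite('pics/w11c.png',p[160:480,100:540,::-1])
m=(abs(T[...,0])<40)&(abs(T[...,1])<20)&(T[...,2]>-12)&(T[...,2]<6)
s=T[m]; A=np.c_[s[:,:2],np.ones(len(s))]; print(len(s),'plane',np.linalg.lstsq(A,s[:,2],rcond=None)[0],'x',np.percentile(s[:,0],[.5,99.5]))
for side in(-1,1):
    q=s[(s[:,1]*side>11)]; print(side,np.percentile(q[:,0],[1,99]))
b=s[abs(s[:,1])<3]; print('slot end',np.percentile(b[:,0],[1,97,99]))
for xx in (2,5,8):
    q=s[abs(s[:,0]-xx)<1][:,1]; print(xx, q[q<0].max(), q[q>0].min())
print('tip',disk(W,494,-148,113,124,9,18))
print('washer top',disk(W,494,-148,102,110,20,24))
E
```

```text
time_s: 30.68
tcp_pos: [472.3, -157.7, 150.5]
eef_rot: [[0.9, 0.435, 0.003], [0.435, -0.9, 0.0], [0.003, 0.001, -1.0]]
contact_force: [0.6, -0.3, 0.3]
grip_width: 37.6
grasp_force: 90.5
[ 472.26549927 -157.68262898  150.45554156] [[ 9.005e-01  4.349e-01  2.800e-03]
 [ 4.349e-01 -9.005e-01  4.000e-04]
 [ 2.700e-03  9.000e-04 -1.000e+00]] 30.675
8233 plane [ 0.01138139 -0.01519612 -3.72917155] x [-27.19234191  14.35912699]
-1 [-26.50173632  14.14514756]
1 [-25.79554381  14.43989246]
slot end [-27.36377085  -8.61130857  -8.07157778]
2 -8.14762204320455 4.259391826222641
5 -8.311449648563785 4.233082435803025
8 -8.338477128441683 4.236173735809084
tip (array([ 494.1, -148.2,    9. ]), ((494.13018798828125, -148.11434936523438), (17.920141220092773, 17.579795837402344), 22.538562774658203), np.float64(118.3))
washer top (array([ 494.2, -149.1,   20. ]), ((494.25201416015625, -149.0723114013672), (39.798404693603516, 39.77519226074219), 44.861061096191406), np.float64(105.8))
```

View pics/w11c.png

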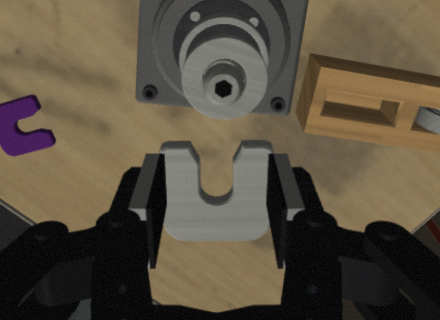

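The keeper is held level. In crop pixels its slot centre is at column 216 and the shaft head is at (223,90), so it needs about +3 mm in tool y. I'll go to the pre-insert point and descend beside the head.

```bash
python3 -m creep '0.0044 0.003 0 0 0 0 0.03; 0.0044 0.003 0.01 0 0 0 0.03; 0.0044 0.003 0.025 0 0 0 0.03; 0.0044 0.003 0.032 0 0 0 0.03; 0.0044 0.003 0.037 0 0 0 0.03; 0.0044 0.003 0.04 0 0 0 0.03; 0.0044 0.003 0.04 0 0 0 0.03'
python3 - <<'E'
from h import *
p,d,o=save('wrist','w12'); W=cloud('wrist',d,o); t=o['tcp_pos'];R=o['eef_rot']
T=(W-t)@R; print(t,(np.array([494.1,-148.2,0])-t)@R)
m=(abs(T[...,0])<40)&(abs(T[...,1])<20)&(T[...,2]>-6)&(T[...,2]<0); s=T[m]
print('tip',disk(W,494,-148,113,124,9,14))
for xx in (0,3,5):
    q=s[abs(s[:,0]-xx)<1][:,1]; print(xx, q[q<-1].max(), q[q>-1].min())
print('x',np.percentile(s[:,0],[.5,99.5]))
E
```

```text
time_s: 31.6
tcp_pos: [477.7, -159.1, 110.4]
eef_rot: [[0.9, 0.435, 0.003], [0.435, -0.9, -0.0], [0.003, 0.001, -1.0]]
contact_force: [-0.0, -0.2, -1.2]
grip_width: 37.7
grasp_force: 90.5
[ 477.72364419 -159.10163565  110.38246313] [ 19.20807843  -2.8349593  110.42794748]
tip (array([ 494.1, -148.2,    9.2]), ((494.20947265625, -148.16644287109375), (18.62004852294922, 17.9892520904541), 11.24747085571289), np.float64(118.4))
0 -8.122456499228974 4.288579920389793
3 -8.356272171689247 4.246360184647829
5 -8.337852372871039 4.196992960850999
x [-27.15480824  28.34418978]
```

```bash
python3 -m creep '0 -0.0007 0.001 0 0 0 0.03; 0 -0.0007 0.003 0 0 0 0.03; 0 -0.0007 0.005 0 0 0 0.03; 0 -0.0007 0.0065 0 0 0 0.03; 0 -0.0007 0.0065 0 0 0 0.03; 0 -0.0007 0.0065 0 0 0 0.03'
```

```text
time_s: 32.4
tcp_pos: [477.6, -158.6, 104.2]
eef_rot: [[0.9, 0.435, 0.003], [0.435, -0.9, -0.0], [0.003, 0.002, -1.0]]
contact_force: [-1.6, -1.2, 5.5]
grip_width: 37.8
grasp_force: 91.4
```

```bash
python3 - <<'E'
from h import *
for i in range(2):
    p,d,o=save('wrist','w13'); W=cloud('wrist',d,o); t=o['tcp_pos'];R=o['eef_rot']
    T=(W-t)@R; print(t, o['contact_force'])
    m=(T[...,0]>-26)&(T[...,0]<5)&(abs(T[...,1]+2)<18)&(T[...,2]>-7)&(T[...,2]<1); s=T[m]
    A=np.c_[s[:,:2],np.ones(len(s))]; print('plane tool',np.linalg.lstsq(A,s[:,2],rcond=None)[0],'kz',np.median(W[m][:,2]))
    X,Y,Z=W[...,0],W[...,1],W[...,2]; w=(T[...,0]>26)&(T[...,0]<36)&(abs(T[...,1]+2)<12)&(Z>94)&(Z<112); print('washer front z',np.median(Z[w]),w.sum())
    w=(np.hypot(X-494.1,Y+148.2)<6)&(Z>112); print('tip z',np.median(Z[w]))
E
```

```text
[ 477.62581384 -158.56785469  104.23574686] [-1.59230558 -1.24056528  5.47067178]
plane tool [ 6.02334448e-03  3.49001325e-03 -3.69064081e+00] kz 108.07751910844948
washer front z 102.35823322081238 1773
tip z 118.92200649624398
[ 477.61880148 -158.55149419  104.17802246] [-1.45594659 -0.43058304  4.95750176]
plane tool [ 4.31264276e-03  2.37087431e-03 -3.72786982e+00] kz 108.01108141877579
washer front z 102.27734398202662 1773
tip z 118.91233810999606
```

Keeper bottom is about 102 mm and the head gap about 1.5 mm, laterally within 0.1 mm. Sliding in.

```bash
python3 -m creep '0.002 0 0 0 0 0 0.03; 0.004 0 0 0 0 0 0.03; 0.006 0 0 0 0 0 0.03; 0.008 0 0 0 0 0 0.03; 0.01 0 0 0 0 0 0.03; 0.012 0 0 0 0 0 0.03'
```

```text
time_s: 33.25
tcp_pos: [488.0, -153.5, 103.9]
eef_rot: [[0.9, 0.435, 0.002], [0.435, -0.9, -0.001], [0.002, 0.001, -1.0]]
contact_force: [-3.2, -1.0, 5.0]
grip_width: 37.6
grasp_force: 91.5
```

```bash
python3 -m creep '0.002 0 0 0 0 0 0.03; 0.004 0 0 0 0 0 0.03; 0.006 0 0 0 0 0 0.03; 0.008 0 0 0 0 0 0.03; 0.01 0 0 0 0 0 0.03; 0.011 0 0 0 0 0 0.03; 0.011 0 0 0 0 0 0.03'
python3 - <<'E'
from h import *
p,d,o=save('wrist','w14'); W=cloud('wrist',d,o); t=o['tcp_pos'];R=o['eef_rot']; T=(W-t)@R
print(t,(np.array([494.1,-148.2,0])-t)@R)
m=(abs(T[...,0])<40)&(abs(T[...,1]+2)<18)&(T[...,2]>-6)&(T[...,2]<-1.5); s=T[m]; print('x',np.percentile(s[:,0],[.5,1,99,99.5]),'z',np.median(W[m][:,2]))
E
```

```text
time_s: 34.12
tcp_pos: [497.9, -148.6, 103.9]
eef_rot: [[0.9, 0.435, 0.002], [0.435, -0.9, -0.0], [0.002, 0.001, -1.0]]
contact_force: [-2.6, -0.9, 4.6]
grip_width: 37.8
grasp_force: 91.4
[ 497.92216513 -148.64313563  103.94475053] [ -3.43716597  -2.20909282 103.93566413]
x [-27.59508449 -27.13844918  14.08242139  14.30575423] z 107.94927283687285
```

```bash
python3 -m creep '0 0 -0.0005 0 0 0 0.03; 0 0 -0.0013 0 0 0 0.03; 0 0 -0.0013 0 0 0 0.03; 0 0 -0.0013 0 0 0 0.05; 0 0 -0.0013 0 0 0 0.065; 0 0 -0.0013 0 0 0 0.065; 0 0 -0.02 0 0 0 0.065; 0 0 -0.06 0 0 0 0.07; -0.02 0 -0.1 0 0 0 0.085; -0.03 0 -0.1 0 0 0 0.085; -0.03 0 -0.1 0 0 0 0.085'
python3 - <<'E'
from h import *
p,d,o=save('wrist','w15'); W=cloud('wrist',d,o); t=o['tcp_pos'];R=o['eef_rot']; T=(W-t)@R
print(t,o['contact_force']); X,Y,Z=W[...,0],W[...,1],W[...,2]
m=(np.hypot(X-490,Y+150)<32)&(Z>105.5)&(Z<112.5); s=W[m]; print('keeper z',np.median(s[:,2]),cv2.minAreaRect(s[:,:2].astype(np.float32)),'brown x tool ext',np.percentile((s-[494.1,-148.2,109])@R[:,0],[1,99]),np.percentile((s-[494.1,-148.2,109])@R[:,1],[1,99]))
A=np.c_[s[:,:2]-[494,-148],np.ones(len(s))]; print('plane',np.linalg.lstsq(A,s[:,2],rcond=None)[0])
print('tip',disk(W,494,-148,113,124,9,14))
cv2.imwrite('pics/w15c.png',p[60:400,100:540,::-1])
E
```

```text
time_s: 35.55
tcp_pos: [470.7, -161.8, 204.6]
eef_rot: [[0.901, 0.434, 0.004], [0.434, -0.901, -0.001], [0.003, 0.002, -1.0]]
contact_force: [-1.5, -0.3, -1.1]
grip_width: 84.5
grasp_force: 0.0
[ 470.72139404 -161.77570551  204.59899307] [-1.4700381  -0.29995749 -1.09287668]
keeper z 109.36416128311393 ((491.04425048828125, -149.57113647460938), (42.26719665527344, 42.18324661254883), 26.139156341552734) brown x tool ext [-23.77386405  17.23976196] [-20.65712902  20.39975134]
plane [-3.19372926e-03 -2.37413184e-03  1.09328623e+02]
tip (array([ 494.2, -148.2,    9. ]), ((494.22943115234375, -148.14486694335938), (17.860960006713867, 17.733585357666016), 25.94371223449707), np.float64(118.4))
```

View pics/w15c.png

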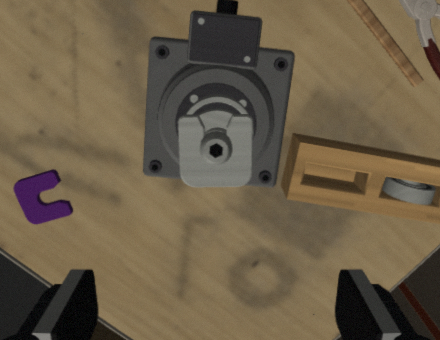

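The keeper is home under the head at crop pixel (215,150). It sits level with its top at 109.4 mm, and its outline is centred on the axis within 0.3 mm. The gripper is clear.

```bash
python3 -c "
from bench import env
print(env.hand_in())"
```

```text
the job is handed in; nothing more can be done
None
```

The arbor is built up and handed in at about 36 s of robot time: bearing, sleeve and washer are on the shaft, the keeper is fully home under the head and level, and nothing else on the bench was deliberately touched. The hand-in returned no verdict, and I judged the spring clamp from the keeper's height (top at 109.4 mm) rather than from a reading of the seat.

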